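# Push an empty ink cartridge through the spring flap of the collecting box

## Robot

A 7-joint arm with a two-finger parallel gripper is mounted at the origin on the work surface. World frame = base frame: x ahead of the robot, y to its left, z up, the work surface at z = 0. Lengths are in m, angles in rad, forces in N, time in s.
With the tool pointing down it reaches from about 0.4 to 0.85 m from the base axis. Payload 4.4 kg.
Tool frame: the origin (TCP) lies midway between the tips of the shut fingers; the grasp point (between the pads) lies 19 mm behind it; z points along the fingers, y is the line along which they close (so a half turn about z gives the same grasp; the last joint's range is limited). The gripper opens to 94 mm and grips with 3 to 60 N. Pads are 16 mm wide; open, the fingers measure 119 mm over their backs; the gripper's body (75 mm by 177 mm) begins 78 mm behind the grasp point.
Start: joints at [1.244, 0.628, 0.038, 1.517, -0.027, 0.996, -0.02], TCP at [0.168, -0.628, 0.205] pointing down, gripper open.
Joint ranges: [-3.06, 3.06], [-0.37, 2.12], [-1.25, 1.32], [0.18, 2.47], [-1.1, 4.24], [0.23, 1.98], [-2.94, 2.94]. Speed limits (rad/s): [2.57, 2.57, 3.14, 3.14, 3.14, 3.14, 3.14].

## Interface

Orientations are given as a unit quaternion [x, y, z, w].
In Python, from station import env, snapshot gives the robot as it stands.
- The arm moves only by the shell command python3 -m inch 'ROWS' [FORCE]. ROWS is JSON, a list of rows, each a list of 7 numbers: the shift along the world's x, y, z in m, then the turn, a rotation vector about the world's x, y, z in rad, then the closure in counts, from 0 (fully open) to 255 (shut). A call has 1 to 8 rows; each row is the pose to reach, as a shift and turn from the pose commanded when the call began; what a row does not reach only later rows make up. A row lasts 1/12 s, in which the tool goes at most 41.7 mm and 7.16 degrees, less where a joint would pass 70% of its speed; a pose out of reach is approached as far as the arm can. A call with a gripper value outside its range is refused whole. The fingers move at their own pace and stop on an object; FORCE is the grip in N (left out, the last holds). Time passes only in rows, so rows that repeat a pose let the fingers close. It gives the time, the measured TCP pose, the force, the opening and the grip force at its end, in the units of the state.
- env.get_obs(): the state, without advancing time (a new reading comes with each control period).
- snapshot(name): name is "side" or "top"; returns a dict with "frame" (480x640x3 uint8, red, green, blue), "vfov" (degrees; the focal length in pixels is half the picture's height over the tangent of half this angle, whatever the lens; pixels are square), "cx", "cy" (the principal point, pixels), "k1" (the pictures are not rectified: a ray, as slopes to the right and down, at radius r is drawn at 1 + k1 r^2 times it, then the intrinsics apply), "eye" and "rotation" of the camera in the world. Camera axes: x right, y up, looking along -z (the intrinsics and any distortion apply to the point x, -y, -z); pixel columns grow to the right and rows downward; lengths in m; the calibration is good to about 2 mm. A picture is of the moment at which its call begins. There is no depth.
- env.close_job(): hands the job in; it is judged then, once.
The state is a dict: "clock": time; "q": joint angles; "dq": joint speeds; "joint_efforts": joint torques, N m; "ee_pos": TCP position; "tool_rot": TCP orientation; "force": force on the tool from outside, world axes, zero at the start; "moment": the same for the moment, N m; "grip_width": finger opening in m; "finger_force": force on a finger pad.
Only numpy, scipy, OpenCV 4.12 (cv2) and the standard library are available. Lean on these libraries where they do the work, as an engineer would, in place of code of your own. Each camera call takes 0.05 s, during which the arm holds its last target. There are 200 camera calls.

## Task

Push the green spring flap of the blue collecting box open with one finger and, while that finger keeps it open, push the empty black-and-orange ink cartridge along the ledge with the other finger, past the flap, so that it drops into the bin behind; then draw clear and let the flap swing shut. The cartridge is only pushed, gently: never grasp or lift it or shove the flap open with it, and leave the other things on the desk alone.

Things in the scene. Friction and masses are not known exactly. Their poses are not given: they have to be found in the camera images.
- box: Blue collecting box for empty cartridges, fixed to the desk, 345 mm long (x), 160 wide (y), 90 high, all open above. Origin: on the desk under the middle of the closed flap's line. Its x axis is the way to push, ledge to bin; y is left of that. Steel posts 12 mm thick stand on the ledge at x = -6, y = -72 and +72 mm, to 162 mm above the desk.
- ledge (a point): Centre of the flat top of the box's solid near half, the ledge, 90 mm above the desk: box x from -190 to -5 mm, y from -80 to 80 mm. Along both sides (y = -77, +77 mm) run wooden rails 6 mm thick, 12 mm high. At x = -5 mm the ledge ends in a straight drop into the bin.
- bin_floor (a point): Middle of the bin's inner floor, 8 mm above the desk: box x from -5 to 149 mm, inner width 148 mm, walls 6 mm thick, rim 90 mm above the desk.
- flap (a joint): Angle of the green flap, rad: 0 closed, straight across the ledge's end; up to 1.7 open. An upright panel like a low saloon door, 128 mm long, 6 mm thick (12 at its top rim), from 94 to 155 mm above the desk. It opens only away from the ledge, free edge swinging to the box's +x over the bin. A damped spring shuts it (0.11 N m closed, 0.21 at 1.2 rad) in about a second once let go.
- flap_hinge (a point): On the flap's upright hinge axis, at ledge height: box x = 0, y = +66 mm. The closed flap reaches from here to y = -62 mm at x = 0.
- flap_edge (a point): Middle of the flap's free upright edge, 128 mm from the hinge axis, 122 mm above the desk; it moves with the flap.
- cartridge: Empty ink cartridge, a loose rigid upright block, black with an orange band, 40 mm (x) by 32 mm (y) by 46 mm high, 60 g; it starts upright on the ledge. Origin: centre of its underside.
- pen_cup: Bystander on the desk beside the box: dark round empty pen cup, 72 mm across, 95 mm high. Origin: centre of its underside.
- ink_pack: Bystander on the desk beside the box: white and blue pack of new ink, 50 x 50 x 85 mm high. Origin: centre of its underside.
- stapler: Bystander on the desk beside the box: red and black stapler, 130 mm (x) by 36 mm by about 62 mm high. Origin: centre of its underside.
Things that resemble listed ones, but are neither listed nor needed, are in the scene too. There is more than one size of the cartridge; the job needs the largest.

How it is judged:
By the outcome, as a careful person would: the job done as asked, in the order asked, and still so for the second after the job is handed in, with the robot touching nothing.
It also fails if it takes over 38 s, if anything falls off the work surface, if the arm or the gripper's body presses on something with over 40 N, if the wrist force passes 120 N, or if a joint passes its speed limit or range.

## Working session

There is one attempt and no reset: what is moved stays moved. The work goes in short steps, Python scripts to look and compute and a shell command to move; the robot and the scene stay as the last step left them, time stands still between calls to the robot, and variables do not carry over. Pictures are saved under pics/ and viewed, at most 10 in all, crops included, and the job is handed in when it is done.

```bash
mkdir -p pics; cat > h.py <<'E'
import numpy as np, cv2
from station import env, snapshot
def ray(s,u,v):
    f=240/np.tan(np.radians(s["vfov"])/2)
    K=np.array([[f,0,s["cx"]],[0,f,s["cy"]],[0,0,1]],float)
    p=cv2.undistortPoints(np.array([[[u,v]]],float),K,np.array([s["k1"],0,0,0,0.]))[0,0]
    R=np.array(s["rotation"]).reshape(3,3)
    return np.array(s["eye"]),R@np.array([p[0],-p[1],-1.])
def onz(s,u,v,z):
    e,d=ray(s,u,v); return e+d*(z-e[2])/d[2]
def proj(s,P):
    f=240/np.tan(np.radians(s["vfov"])/2)
    R=np.array(s["rotation"]).reshape(3,3); c=R.T@(np.array(P)-np.array(s["eye"]))
    a,b=c[0]/-c[2],-c[1]/-c[2]; k=1+s["k1"]*(a*a+b*b)
    return f*a*k+s["cx"],f*b*k+s["cy"]
E
python3 - <<'E'
from h import *
for n in("top","side"):
    s=snapshot(n); cv2.imwrite(f"pics/{n}0.png",cv2.cvtColor(s["frame"],cv2.COLOR_RGB2BGR)); print(n,{k:np.round(v,3).tolist() for k,v in s.items() if k!="frame"})
print(env.get_obs())
E
```

```text
top {'vfov': 43.651, 'cx': 327.413, 'cy': 241.779, 'k1': -0.104, 'eye': [0.337, 0.039, 1.205], 'rotation': [0.061, -0.075, -0.695, 0.713]}
side {'vfov': 57.907, 'cx': 314.321, 'cy': 239.877, 'k1': -0.027, 'eye': [0.331, 0.571, 0.521], 'rotation': [-0.095, 0.451, 0.87, -0.173]}
{'clock': 0.1, 'q': array([ 1.24420453,  0.62921702,  0.03847841,  1.51824633, -0.02697986,
        0.99629147, -0.02001011]), 'dq': array([ 0.00218862, -0.00065203,  0.00158637, -0.00206622,  0.00137678,
        0.00134037,  0.00054049]), 'joint_efforts': array([ 2.32222854e-03, -5.50787652e+01,  1.14724986e+00, -1.87116891e+01,
       -5.21460967e-02,  1.91791495e-02,  5.18023376e-05]), 'ee_pos': array([ 0.1674536 , -0.62745619,  0.20467736]), 'tool_rot': array([ 9.91511842e-01,  1.30013814e-01, -1.31876493e-04, -8.11055383e-04]), 'force': array([ 0.03352343, -0.07998988, -0.36478489]), 'moment': array([-0.03758467,  0.01297821, -0.0034221 ]), 'finger_force': 0.0, 'grip_width': 0.09383218898616154}
```

View pics/top0.png

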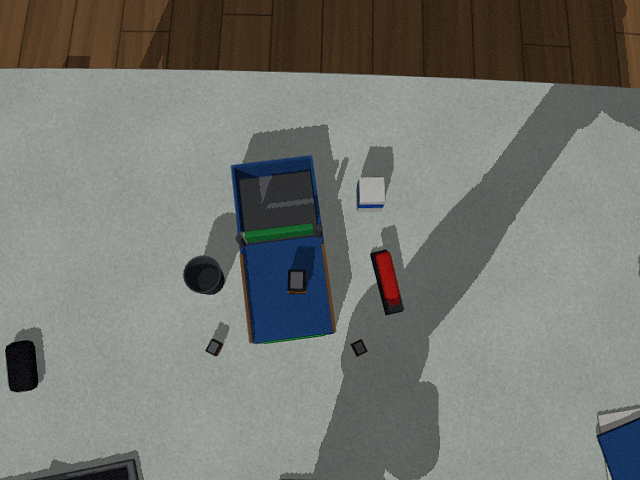

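View pics/side0.png

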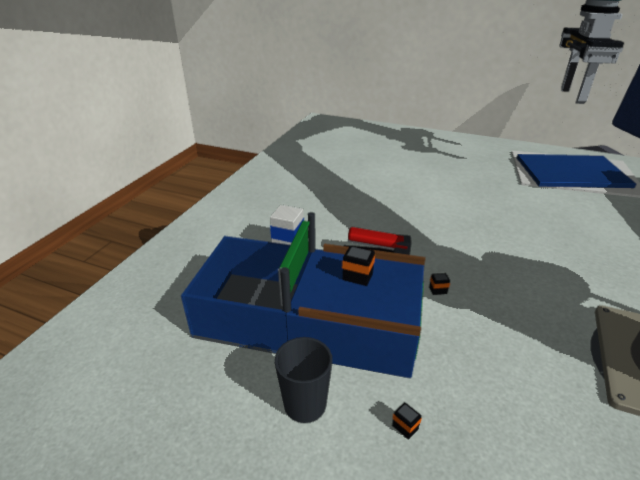

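The top view shows the box with its bin end at the top: corners near (233,166), (312,156), (335,331) and (251,342). The flap runs from (245,238) to (315,230), and the large cartridge on the ledge is at about (297,280). The side view shows the same cartridge on the ledge; the two small ones are on the desk.

```bash
sed -i 's/R=np.array(s\["rotation"\]).reshape(3,3)/R=Rot.from_quat(s["rotation"]).as_matrix()/; 1a from scipy.spatial.transform import Rotation as Rot' h.py
python3 - <<'E'
from h import *
s=snapshot("top"); im=s["frame"]; hsv=cv2.cvtColor(im,cv2.COLOR_RGB2HSV)
print(onz(s,320,240,0))
m=cv2.inRange(hsv,(105,120,40),(125,255,255)); m[:, :200]=0;m[:,345:]=0;m[:140]=0;m[355:]=0
m=cv2.morphologyEx(m,cv2.MORPH_CLOSE,np.ones((15,15)))
c=max(cv2.findContours(m,0,2)[0],key=cv2.contourArea)
r=cv2.boxPoints(cv2.minAreaRect(c)); print(r, cv2.approxPolyDP(c,6,True)[:,0].tolist())
W=lambda p,z:onz(s,*p,z)[:2]
nl,nr,fl,fr=[W(p,.09) for p in((251,342),(335,331),(233,166),(312,156))]
print(nl,nr,fl,fr, np.linalg.norm(nl-nr),np.linalg.norm(fl-fr),np.linalg.norm(fl-nl),np.linalg.norm(fr-nr))
ax=(fl+fr-nl-nr); ax/=np.linalg.norm(ax); yaw=np.arctan2(ax[1],ax[0]); ay=np.array([-ax[1],ax[0]])
cen=(nl+nr+fl+fr)/4; o=cen-ax*(-190+155)/2000
print("yaw",np.degrees(yaw),"o",o)
g=cv2.inRange(hsv,(45,100,40),(80,255,255)); g[260:]=0
gr=cv2.boxPoints(cv2.minAreaRect(np.argwhere(g)[:,::-1].astype(np.float32)))
tb=lambda w:((w-o)@ax,(w-o)@ay)
for p in gr: print("flap",p,np.round(tb(W(p,.155)),4))
# cartridge top: grey region around (297,280)
k=im[262:302,280:316]; cv2.imwrite("pics/c0.png",cv2.cvtColor(cv2.resize(im[220:345,230:345],None,fx=5,fy=5,interpolation=cv2.INTER_NEAREST)[:600],cv2.COLOR_RGB2BGR))
t=cv2.inRange(hsv,(0,0,50),(180,90,255)); t[:262]=0;t[305:]=0;t[:,:280]=0;t[:,:]*=1;t[:,316:]=0
n,l,st,ce=cv2.connectedComponentsWithStats(t);print(st,ce)
for p in ((297,280),): print("cart",tb(W(p,.136)))
E
```

```text
[0.5750406  0.03280621 0.        ]
[[229.01538 165.12311]
 [312.2154  154.72311]
 [334.46155 332.69232]
 [251.26154 343.09232]] [[311, 156], [231, 166], [253, 342], [333, 332]]
[0.36255802 0.15509218] [0.38682989 0.00104311] [0.69911277 0.20629494] [0.72399942 0.05330807] 0.1559494727830476 0.15499783400975578 0.3404274146697198 0.34119631149093227
yaw 8.73102738575658 o [0.56042223 0.10659101]
flap [242.26158 231.09233] [0.0065 0.0662]
flap [311.80002 222.40004] [ 0.0069 -0.0592]
flap [313.2154  233.72313] [-0.014  -0.0592]
flap [243.67697 242.41542] [-0.0144  0.0658]
[[     0      0    640    480 306994]
 [   290    272     13     17    205]
 [   306    272      1      1      1]] [[319.51545633 239.47288872]
 [296.4195122  279.94146341]
 [306.         272.        ]]
cart (np.float64(-0.09063485864360835), np.float64(-0.020284356798970993))
```

View pics/c0.png

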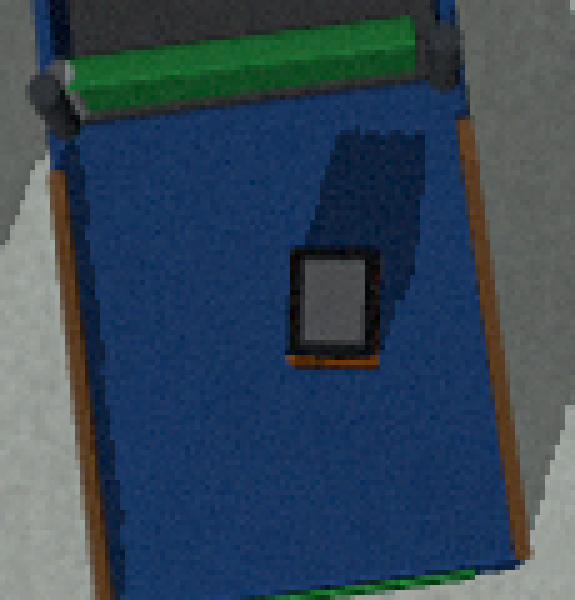

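The crop shows the cartridge top from about (288,270) to (305,291) in full-frame pixels. It is turned slightly relative to the box. I'll refine its pose with the side view and then set off.

```bash
cat > geo.py <<'E'
from h import *
o=np.array([.5604,.1066]); yaw=np.radians(8.73); ax=np.array([np.cos(yaw),np.sin(yaw)]); ay=np.array([-ax[1],ax[0]])
tb=lambda w:np.array([(w[:2]-o)@ax,(w[:2]-o)@ay])
bw=lambda x,y,z:np.r_[o+ax*x+ay*y,z]
E
python3 - <<'E'
from geo import *
s=snapshot("top"); hsv=cv2.cvtColor(s["frame"],cv2.COLOR_RGB2HSV)
t=cv2.inRange(hsv,(0,0,50),(180,90,255)); t[:262]=0;t[305:]=0;t[:,:280]=0;t[:,305:]=0
c=np.argwhere(t)[:,::-1]
W=np.array([tb(onz(s,*p,.136)) for p in c],np.float32)*1000
print("top: lid", cv2.minAreaRect(W), W.mean(0))
q=snapshot("side"); im=q["frame"]
for n,p in dict(nl=(-190,80),nr=(-190,-80),fl=(155,80),fr=(155,-80)).items(): print(n,np.round(proj(q,bw(p[0]/1e3,p[1]/1e3,.09))), np.round(proj(s,bw(p[0]/1e3,p[1]/1e3,.09))))
for y in(72,-72): print("post",np.round(proj(q,bw(-.006,y/1e3,.162))),np.round(proj(s,bw(-.006,y/1e3,.162))))
x0,y0=W.mean(0)/1e3
for a in(-20,20):
  for b in(-16,16): print("cart",a,b,np.round(proj(q,bw(x0+a/1e3,y0+b/1e3,.136))))
v=cv2.resize(im[200:350,270:440],None,fx=4,fy=4,interpolation=cv2.INTER_NEAREST); cv2.imwrite("pics/s1.png",cv2.cvtColor(v,cv2.COLOR_RGB2BGR))
E
```

```text
top: lid ((-90.36354064941406, -18.549219131469727), (21.577768325805664, 28.917518615722656), 82.86719512939453) [-90.58143  -19.029171]
nl [419. 335.] [250. 343.]
nr [424. 262.] [336. 332.]
fl [181. 294.] [232. 165.]
fr [225. 234.] [313. 155.]
post [284. 268.] [239. 237.]
post [311. 213.] [320. 228.]
cart -20 -16 [373. 248.]
cart -20 16 [370. 261.]
cart 20 -16 [347. 245.]
cart 20 16 [343. 257.]
```

View pics/s1.png

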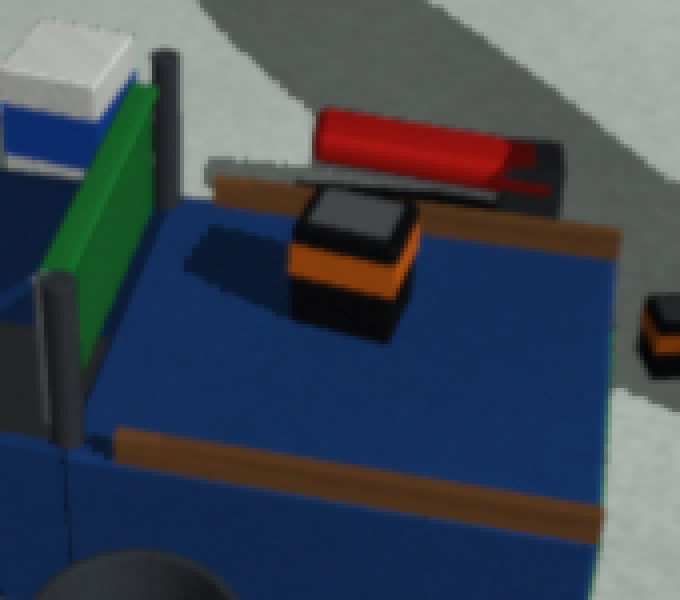

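```bash
python3 -m inch '[[0.02,0.035,0.01,0,0,0.1,0],[0.04,0.07,0.02,0,0,0.2,0],[0.06,0.105,0.03,0,0,0.3,0],[0.08,0.14,0.04,0,0,0.4,0],[0.10,0.175,0.05,0,0,0.5,0],[0.12,0.21,0.06,0,0,0.6,0],[0.14,0.245,0.06,0,0,0.7,0],[0.16,0.28,0.06,0,0,0.8,0]]'
```

```text
clock: 0.92
ee_pos: [0.3285, -0.3466, 0.2663]
tool_rot: [0.861, 0.508, 0.0, 0.001]
force: [0.4, -0.1, -0.7]
grip_width: 0.0944
finger_force: 0.0
```

The side view shows the cartridge top at about (343–374, 247–265) in full-frame pixels. That matches the prediction within 3 px, so I take box pose x = -90, y = -18 mm, turned about -7°. The flap is closed. Continuing to above the start pose.

```bash
python3 -m inch '[[0.018,0.035,0,0,0,0.06,0],[0.036,0.07,0,0,0,0.12,0],[0.054,0.105,0,0,0,0.18,0],[0.07,0.14,0,0,0,0.24,0],[0.085,0.175,0,0,0,0.30,0],[0.10,0.21,0,0,0,0.36,0],[0.115,0.245,0,0,0,0.42,0],[0.128,0.28,0,0,0,0.47,0]]'
python3 -m inch '[[0.006,0.025,0,0,0,0.04,0],[0.012,0.05,0,0,0,0.08,0],[0.018,0.075,0,0,0,0.12,0],[0.024,0.1,0,0,0,0.15,0],[0.03,0.125,0,0,0,0.18,0],[0.034,0.143,0,0,0,0.187,0],[0.034,0.143,0,0,0,0.187,0],[0.034,0.143,0,0,0,0.187,0]]'
python3 - <<'E'
from geo import *
b=env.get_obs(); R=Rot.from_quat(b["tool_rot"]).as_matrix(); print(b["ee_pos"],tb(b["ee_pos"])*1e3,"yaw y",np.degrees(np.arctan2(R[1,1],R[0,1])), R[:,2])
t=bw(-.073,-.018,.102); print("to go",t-b["ee_pos"])
E
```

```text
clock: 1.58
ee_pos: [0.4563, -0.0663, 0.2657]
tool_rot: [0.72, 0.694, 0.0, 0.0]
force: [0.4, -1.1, -0.9]
grip_width: 0.0939
finger_force: 0.0
clock: 2.25
ee_pos: [0.4895, 0.0755, 0.2654]
tool_rot: [0.653, 0.758, -0.0, -0.0]
force: [-0.2, -0.7, 0.1]
grip_width: 0.094
finger_force: 0.0
[0.48947329 0.07553195 0.26537208] [-74.82044767 -19.94297053] yaw y 8.533606044661834 [-3.37896274e-04 -1.44079937e-04 -9.99999933e-01]
to go [ 0.00150446  0.00219676 -0.16337208]
```

Next I descend to z ≈ 0.165, with the fingertips just above the cartridge, and look from close by.

```bash
python3 -m inch '[[0.0015,0.002,-0.025,0,0,0,0],[0.0015,0.002,-0.05,0,0,0,0],[0.0015,0.002,-0.075,0,0,0,0],[0.0015,0.002,-0.095,0,0,0,0],[0.0015,0.002,-0.103,0,0,0,0],[0.0015,0.002,-0.103,0,0,0,0]]'
python3 - <<'E'
from geo import *
q=snapshot("side"); v=cv2.resize(q["frame"][150:350,250:450],None,fx=3,fy=3,interpolation=cv2.INTER_CUBIC)
b=env.get_obs(); p=b["ee_pos"]; print(tb(p))
R=Rot.from_quat(b["tool_rot"]).as_matrix()
for k in(-.047,.047):
  u=proj(q,p+R[:,1]*k); print(u); cv2.circle(v,(int((u[0]-250)*3),int((u[1]-150)*3)),3,(255,0,255),-1)
cv2.imwrite("pics/s2.png",cv2.cvtColor(v,cv2.COLOR_RGB2BGR))
E
```

```text
clock: 2.75
ee_pos: [0.4897, 0.0751, 0.1609]
tool_rot: [0.654, 0.757, -0.002, -0.001]
force: [0.2, 0.0, 0.3]
grip_width: 0.0939
finger_force: 0.0
[-0.07349005 -0.01986432]
(np.float64(379.58139501241396), np.float64(240.76811528037837))
(np.float64(315.90829263934467), np.float64(232.2044746237421))
```

View pics/s2.png

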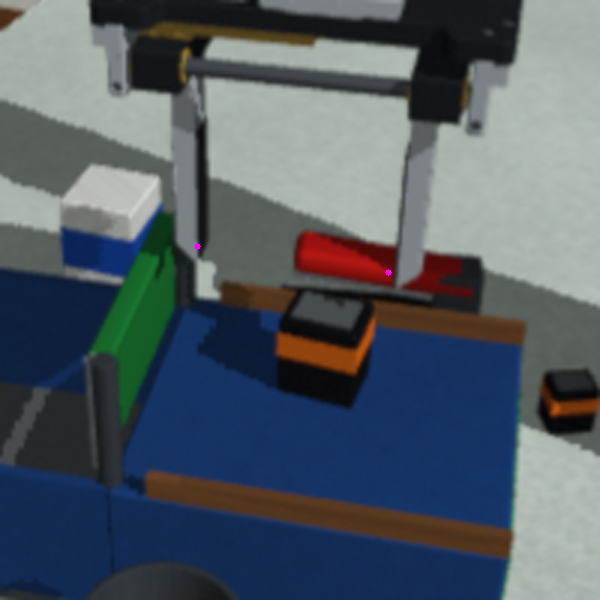

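The view shows both fingertips where expected: A at about (312,233) short of the flap, and B at about (382,244) behind the cartridge. Now descending.

```bash
python3 -m inch '[[0.0,0.001,-0.015,0,0,0,0],[0.0,0.002,-0.03,0,0,0,0],[0.0,0.002,-0.043,0,0,0,0],[0.0,0.002,-0.052,0,0,0,0],[0,0.002,-0.055,0,0,0,0],[0,0.002,-0.055,0,0,0,0]]'
python3 - <<'E'
from geo import *
q=snapshot("side"); v=cv2.resize(q["frame"][150:350,250:450],None,fx=3,fy=3,interpolation=cv2.INTER_CUBIC)
print(tb(env.get_obs()["ee_pos"]))
cv2.imwrite("pics/s3.png",cv2.cvtColor(v,cv2.COLOR_RGB2BGR))
E
```

```text
clock: 3.3
ee_pos: [0.4914, 0.0787, 0.1077]
tool_rot: [0.653, 0.757, 0.0, 0.0]
force: [0.2, -0.8, -0.3]
grip_width: 0.0942
finger_force: 0.0
[-0.07212821 -0.01692914]
```

View pics/s3.png

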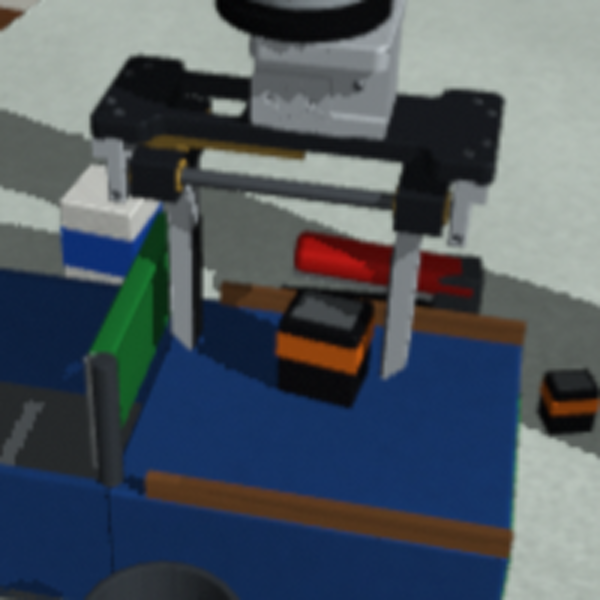

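The side view shows A's tip at about (313,265), just short of the flap, and B's tip at about (381,275), behind the cartridge and clear of it. Starting the slow push along box +x.

```bash
python3 -m inch '[[0.003,0.0005,-0.002,0,0,0,0],[0.006,0.001,-0.003,0,0,0,0],[0.009,0.0014,-0.003,0,0,0,0],[0.012,0.0018,-0.003,0,0,0,0],[0.015,0.0023,-0.003,0,0,0,0],[0.018,0.0028,-0.003,0,0,0,0],[0.021,0.0032,-0.003,0,0,0,0],[0.024,0.0037,-0.003,0,0,0,0]]'
python3 - <<'E'
from geo import *
q=snapshot("side"); v=cv2.resize(q["frame"][150:350,250:450],None,fx=3,fy=3,interpolation=cv2.INTER_CUBIC)
print(tb(env.get_obs()["ee_pos"]))
cv2.imwrite("pics/s4.png",cv2.cvtColor(v,cv2.COLOR_RGB2BGR))
E
```

```text
clock: 4.02
ee_pos: [0.5151, 0.0829, 0.1044]
tool_rot: [0.653, 0.757, -0.0, -0.0]
force: [-3.2, 0.1, 0.9]
grip_width: 0.094
finger_force: 1.3
[-0.04756904 -0.01643052]
```

View pics/s4.png

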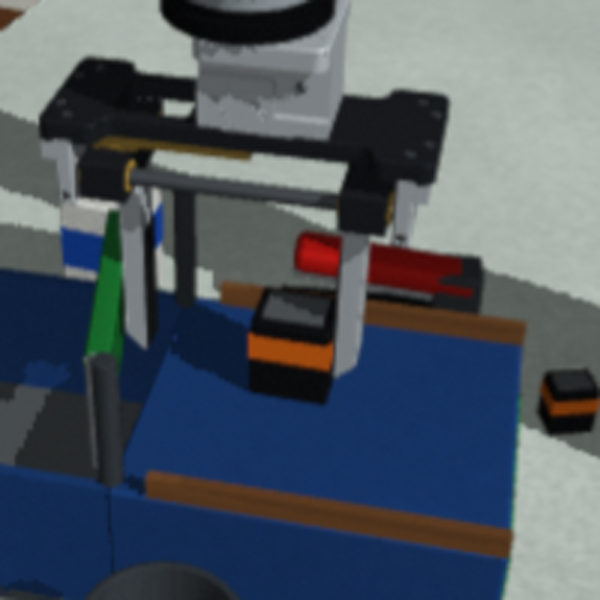

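Finger A now holds the flap partly open, at about (290,255). Finger B, at about (365,270), sits flat behind the cartridge, which has squared up to it. Continuing.

```bash
python3 -m inch '[[0.004,0.0006,0,0,0,0,0],[0.008,0.0012,0,0,0,0,0],[0.012,0.0018,0,0,0,0,0],[0.016,0.0025,0,0,0,0,0],[0.020,0.0031,0,0,0,0,0],[0.024,0.0037,0,0,0,0,0],[0.028,0.0043,0,0,0,0,0],[0.032,0.0049,0,0,0,0,0]]'
python3 -m inch '[[0.003,0.0005,0,0,0,0,0],[0.006,0.0009,0,0,0,0,0],[0.009,0.0014,0,0,0,0,0],[0.012,0.0018,0,0,0,0,0],[0.012,0.0018,0,0,0,0,0]]'
python3 - <<'E'
from geo import *
q=snapshot("side"); v=cv2.resize(q["frame"][150:350,230:430],None,fx=3,fy=3,interpolation=cv2.INTER_CUBIC)
print(tb(env.get_obs()["ee_pos"]))
cv2.imwrite("pics/s5.png",cv2.cvtColor(v,cv2.COLOR_RGB2BGR))
E
```

```text
clock: 4.73
ee_pos: [0.5476, 0.0875, 0.1044]
tool_rot: [0.653, 0.757, -0.0, 0.0]
force: [-3.0, 0.1, -0.3]
grip_width: 0.0937
finger_force: 1.1
clock: 5.15
ee_pos: [0.56, 0.0894, 0.1045]
tool_rot: [0.653, 0.757, 0.0, 0.0]
force: [-2.3, -0.4, -0.3]
grip_width: 0.0941
finger_force: 0.8
[-0.00327143 -0.01706679]
```

View pics/s5.png

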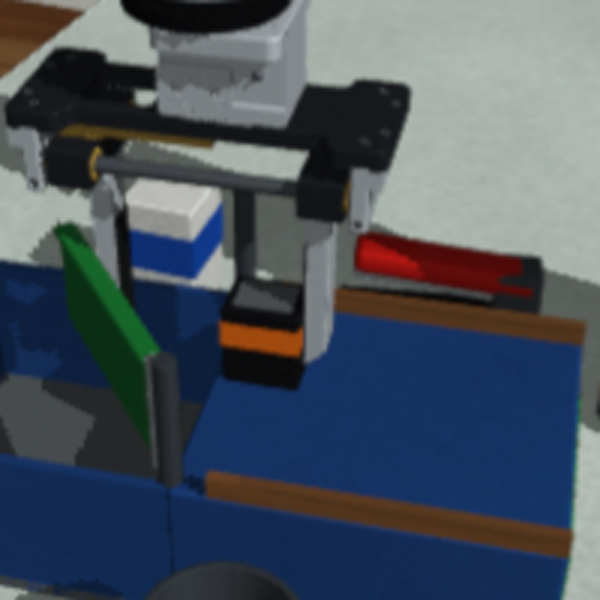

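The flap is wide open against finger A at about (268,245). The cartridge is square at the ledge's end, about (317,260), with finger B behind it. Pushing it over the edge.

```bash
python3 -m inch '[[0.004,0.0006,0,0,0,0,0],[0.008,0.0012,0,0,0,0,0],[0.012,0.0018,0,0,0,0,0],[0.016,0.0025,0,0,0,0,0],[0.020,0.0031,0,0,0,0,0],[0.024,0.0037,0,0,0,0,0],[0.028,0.0043,0,0,0,0,0],[0.032,0.0049,0,0,0,0,0]]'
python3 -m inch '[[0.003,0.0005,0,0,0,0,0],[0.006,0.0009,0,0,0,0,0],[0.009,0.0014,0,0,0,0,0],[0.009,0.0014,0,0,0,0,0],[0.009,0.0014,0,0,0,0,0],[0.009,0.0014,0,0,0,0,0]]'
python3 - <<'E'
from geo import *
q=snapshot("side"); a=cv2.resize(q["frame"][170:340,200:400],None,fx=2,fy=2)
t=snapshot("top"); b=cv2.resize(t["frame"][140:310,180:380],None,fx=2,fy=2)
print(tb(env.get_obs()["ee_pos"]))
cv2.imwrite("pics/s6.png",cv2.cvtColor(np.hstack([a,b]),cv2.COLOR_RGB2BGR))
E
```

```text
clock: 5.87
ee_pos: [0.5916, 0.0943, 0.1045]
tool_rot: [0.653, 0.757, 0.0, 0.0]
force: [-2.2, -1.0, 0.2]
grip_width: 0.0939
finger_force: 1.0
clock: 6.37
ee_pos: [0.6007, 0.0953, 0.1046]
tool_rot: [0.653, 0.757, 0.0, 0.0]
force: [-0.3, -1.2, -0.2]
grip_width: 0.0942
finger_force: 0.8
[ 0.03795595 -0.01734066]
```

View pics/s6.png

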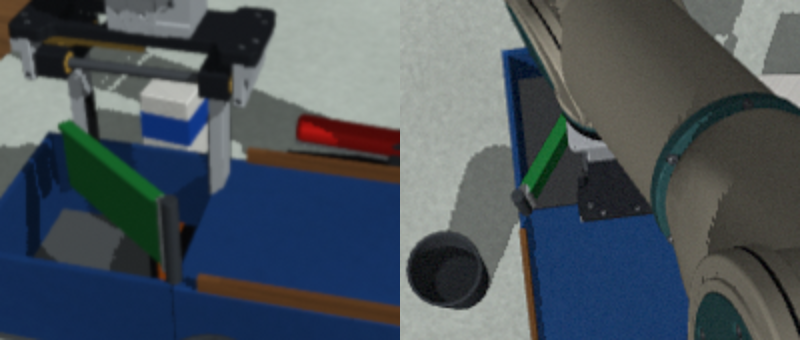

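The cartridge has left the ledge: its orange shows low in the bin behind the post, at about (285,295). Finger A still holds the flap. Now I draw back slowly so the flap follows shut.

```bash
python3 -m inch '[[-0.006,-0.0009,0,0,0,0,0],[-0.014,-0.0021,0,0,0,0,0],[-0.022,-0.0034,0,0,0,0,0],[-0.030,-0.0046,0,0,0,0,0],[-0.038,-0.0058,0,0,0,0,0],[-0.046,-0.0071,0,0,0,0,0],[-0.054,-0.0083,0,0,0,0,0],[-0.062,-0.0095,0,0,0,0,0]]'
python3 -m inch '[[-0.008,-0.0012,0,0,0,0,0],[-0.016,-0.0025,0,0,0,0,0],[-0.024,-0.0037,0,0,0,0,0],[-0.032,-0.0049,0,0,0,0,0],[-0.040,-0.0061,0,0,0,0,0],[-0.048,-0.0074,0,0,0,0,0],[-0.056,-0.0086,0,0,0,0,0],[-0.062,-0.0095,0,0,0,0,0]]'
python3 -m inch '[[-0.002,0,0.01,0,0,0,0],[-0.002,0,0.03,0,0,0,0],[-0.002,0,0.055,0,0,0,0],[-0.002,0,0.08,0,0,0,0],[-0.002,0,0.105,0,0,0,0],[-0.002,0,0.13,0,0,0,0],[-0.002,0,0.15,0,0,0,0],[-0.002,0,0.15,0,0,0,0]]'
python3 -m inch '[[-0.005,-0.03,0,0,0,0,0],[-0.01,-0.06,0,0,0,0,0],[-0.015,-0.09,0,0,0,0,0],[-0.02,-0.12,0,0,0,0,0],[-0.025,-0.15,0,0,0,0,0],[-0.03,-0.18,0,0,0,0,0],[-0.03,-0.2,0,0,0,0,0],[-0.03,-0.2,0,0,0,0,0]]'
python3 - <<'E'
from geo import *
q=snapshot("side"); a=cv2.resize(q["frame"][170:420,170:440],None,fx=1.48,fy=1.48)
t=snapshot("top"); b=cv2.resize(t["frame"][140:360,180:420],None,fx=a.shape[0]/220,fy=a.shape[0]/220)
b=cv2.resize(b,(400,a.shape[0]))
cv2.imwrite("pics/s7.png",cv2.cvtColor(np.hstack([a,b])[:, :800],cv2.COLOR_RGB2BGR))
E
```

```text
clock: 7.13
ee_pos: [0.5371, 0.0861, 0.1045]
tool_rot: [0.653, 0.757, -0.0, -0.0]
force: [0.2, -1.9, -0.1]
grip_width: 0.0942
finger_force: 0.6
clock: 7.8
ee_pos: [0.4753, 0.0768, 0.1046]
tool_rot: [0.653, 0.757, 0.0, -0.0]
force: [-0.2, 0.1, 0.1]
grip_width: 0.0941
finger_force: 0.0
clock: 8.47
ee_pos: [0.4769, 0.0778, 0.259]
tool_rot: [0.653, 0.757, 0.003, 0.003]
force: [0.9, 0.1, -0.0]
grip_width: 0.0942
finger_force: 0.0
clock: 9.13
ee_pos: [0.4431, -0.1282, 0.2539]
tool_rot: [0.656, 0.755, -0.001, 0.0]
force: [-0.4, -0.4, -0.3]
grip_width: 0.0939
finger_force: 0.0
```

View pics/s7.png

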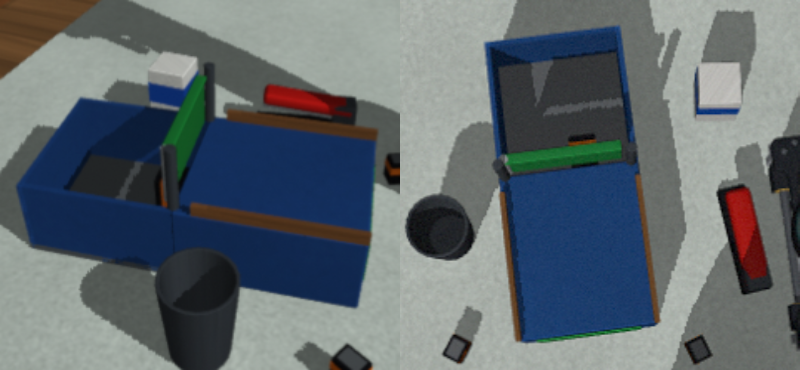

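The cartridge lies in the bin, its end showing at about (582,138) in the right-hand panel. The flap is shut in line with the posts, the other things haven't moved, and the arm is clear. Handing in.

```bash
python3 -m inch '[[0,0,0,0,0,0,0],[0,0,0,0,0,0,0],[0,0,0,0,0,0,0],[0,0,0,0,0,0,0],[0,0,0,0,0,0,0],[0,0,0,0,0,0,0]]' | head -1; python3 -c "
from station import env
print(env.close_job())"
```

```text
clock: 9.73
the job is handed in; nothing more can be done
None
```

The cartridge was pushed past the finger-held flap and dropped into the bin, the flap swung shut, and I handed the job in at about 9.7 s; finger spacing meant the cartridge began moving just as the flap began to open.

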